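# Open the truck chest by its pop-out T-handle

### The arm

A 7-joint arm with a two-finger parallel gripper is mounted at the origin on the work surface. World frame = base frame: x ahead of the robot, y to its left, z up, the work surface at z = 0. Lengths are in m, angles in rad, forces in N, time in s.
With the tool pointing down it reaches from about 0.425 to 0.925 m from the base axis. Payload 6.8 kg.
Tool frame: the origin (TCP) lies midway between the tips of the shut fingers; the grasp point (between the pads) lies 19 mm behind it; z points along the fingers, y is the line along which they close (so a half turn about z gives the same grasp; the last joint's range is limited). The gripper opens to 85 mm and grips with 20 to 120 N. Pads are 22 mm wide; open, the fingers measure 114 mm over their backs; the gripper's body (76 mm by 85 mm) begins 54 mm behind the grasp point. The pads swing forward as they close: fully open they stand 13 mm farther back than shut.
Start: joints at [-1.352, 0.477, 0.022, 1.555, -0.011, 1.109, -0.083], TCP at [0.217, 0.639, 0.231] pointing down, gripper open.
Joint ranges: [-2.96, 2.96], [-0.34, 2.1], [-1.41, 1.46], [0.24, 2.44], [-1.37, 4.51], [0.17, 1.92], [-2.96, 2.96]. Speed limits (rad/s): [2.39, 2.39, 3.14, 3.14, 3.14, 3.14, 3.14].

### API

Orientations are given as a unit quaternion [w, x, y, z].
In Python, from station import bot, eyes, ticket gives the robot as it stands.
- The arm moves only by the shell command python3 -m crank 'ROWS' [FORCE]. ROWS is text: rows parted by semicolons, each of 7 numbers parted by spaces: the shift along the tool's x, y, z in units of 0.5 m (1.0 is 0.5 m), then the turn, a rotation vector about the tool's x, y, z in units of 180 degrees (1.0 is 180 degrees), then the closure, from 0 (fully open) to 1 (shut). A call has 1 to 20 rows; each row is the pose to reach, as a shift and turn from the pose commanded when the call began, along the tool's axes at that moment, turning the shorter way round; what a row does not reach only later rows make up. A row lasts 1/10 s, in which the tool goes at most 50 mm and 8.59 degrees, less where a joint would pass 70% of its speed; a pose out of reach is approached as far as the arm can. A call with a number of a shift or a turn outside -1 to 1 is refused whole. A call with a gripper value outside its range is refused whole. The fingers move at their own pace and stop on an object; FORCE is the grip in N (left out, the last holds). Time passes only in rows, so rows that repeat a pose let the fingers close. It gives the time, the measured TCP pose, the force, the opening and the grip force at its end, in the units of the state.
- bot.get_obs(): the state, without advancing time (a new reading comes with each control period).
- eyes.read_camera(name): name is "side" or "top"; returns a dict with "image" (400x640x3 uint8, red, green, blue), "K" (3x3 intrinsics, pixels), "R" (3x3) and "t" (3): a world point X has camera coordinates R X + t. Camera axes: x right, y down, z forward; pixel columns grow to the right and rows downward; lengths in m; the calibration is good to about 2 mm. A picture is of the moment at which its call begins. There is no depth.
- ticket.hand_in(): hands the job in; it is judged then, once.
The state is a dict: "t": time; "q": joint angles; "joint_vel": joint speeds; "joint_torque": joint torques, N m; "eef_pos": TCP position; "tool_rot": TCP orientation; "contact_force": force on the tool from outside, world axes, zero at the start; "torque": the same for the moment, N m; "gripper_width": opening from 0.0 (shut) to 1.0 (fully open); "grasp_force": force on a finger pad.
Only numpy, scipy, OpenCV 4.12 (cv2) and the standard library are available. Lean on these libraries where they do the work, as an engineer would, in place of code of your own. Each camera call takes 0.05 s, during which the arm holds its last target. There are 200 camera calls.

### The job

Open the aluminium truck chest on the bench: push the round release button beside the T-handle, without jamming it down hard, so that the handle pops out, turn the handle clockwise until you feel the latch come up against its stop (do not force it past the stop, and do not heave on the lid while it is still latched), then raise the lid to 35 degrees or more, where its friction hinges hold it, and let go with the handle left out. Leave the things lying on the bench where they are.

Things in the scene. Friction and masses are not known exactly. Their poses are not given: they have to be found in the camera images.
- chest: Closed aluminium truck chest fixed to the bench: 270 mm deep (x), 360 mm wide (y), rim 130 mm high, lid top 152 mm high. Origin at the centre of its underside; x points to the hinged far side, y to its left, z up. The lid is hinged on the far rim: the hinge line is parallel to the chest's y axis, at chest x = +135 mm, z = 130 mm.
- escutcheon_mid (a point): Point on the T-handle's turning axis at the top of the dark die-cast escutcheon on the lid: chest x = -75 mm, y = 0, 172 mm above the bench. Axes as the lid's; z is the turning axis. The escutcheon is 46 mm wide (x) and 164 mm long (y); the handle's bar lies flush in a channel in it, and the button stands at its right (-y) end.
- tbar (a point): Centre of the T-handle's steel bar: 100 mm long (its y axis), 14 mm wide (its x axis), 14 mm high. Stowed, it lies along the chest's y axis, 8 mm below the escutcheon's top, and cannot be gripped or turned. Released, a spring lifts it 30 mm, its underside 15 mm clear of the escutcheon, to be gripped across the 14 mm from above and turned clockwise seen from above.
- cam: Latch cam inside the chest, a flat tongue turning with the handle, along its own -x axis. Origin on the turning axis at the lid's top, z up. Turning takes 0.15 N m; the handle stays where left. The cam clears its keeper at 49 to 86 degrees, differently each time, and 3 to 8 degrees later meets a sprung stop, felt as a turning moment rising by about 0.1 N m a degree: at 0.5 N m it bears the 12 N allowed.
- button: Release button, a 20 mm round steel plunger in the boss, 78 mm to the right (-y) of the handle's axis. It goes down 9 mm to a solid stop; its spring gives 2 N at first, 6.5 N at the bottom, and the catch adds about 1 N. The handle pops out somewhere between 3 and 7 mm of travel, differently each time. Origin on its axis, level with the escutcheon's top when not pressed.
- button_top (a point): Centre of the button's top face: 12 mm above the escutcheon and 184 mm above the bench when not pressed.
- lid (a joint): Angle of the lid in rad: 0 closed, grows as the front edge rises, 1.2 at most. The lid and its handle weigh about 1 kg, counterbalanced: once unlatched it rises with about 3 to 6 N at the handle and stays at any angle it is left at.
- lid_front (a point): Middle of the lid's front edge, on its top face (152 mm above the bench when closed); axes as the chest's when closed, turning with the lid.
- cup: Bystander: paper paint cup, 68 mm wide, 50 mm high, left of the chest. Origin at its underside.
- jar: Bystander: black jar, 48 mm wide, 55 mm high, left of the chest. Origin at its underside.
- tape: Bystander: roll of masking tape lying flat, 100 mm wide, 25 mm high, in front of the chest. Origin at its underside.
- screwdriver: Bystander: screwdriver 170 mm long, lying in front of the chest along its x axis.
- brush: Bystander: paint brush 190 mm long, lying right of the chest along its x axis.
- weatherstrip: Bystander: black rubber strip 300 mm long, 28 mm high, lying at the right of the bench.

How it is judged:
By the outcome, as a careful person would: the job done as asked, in the order asked, and still so for the second after the job is handed in, with the robot touching nothing.
It also fails if it takes over 72 s, if anything falls off the work surface, if the arm or the gripper's body presses on something with over 40 N, if the wrist force passes 120 N, or if a joint passes its speed limit or range.

## Working session

There is one attempt and no reset: what is moved stays moved. The work goes in short steps, Python scripts to look and compute and a shell command to move; the robot and the scene stay as the last step left them, time stands still between calls to the robot, and variables do not carry over. Pictures are saved under pics/ and viewed, at most 10 in all, crops included, and the job is handed in when it is done.

```bash
mkdir -p pics; ls; python3 - <<'E'
from station import bot, eyes, ticket
import cv2, numpy as np
o=bot.get_obs(); print({k:np.round(v,3).tolist() for k,v in o.items()})
for n in("side","top"):
    d=eyes.read_camera(n); cv2.imwrite(f"pics/{n}0.png",d["image"][:,:,::-1]); np.savez(f"{n}.npz",**d)
    print(n,d["K"].tolist(),d["R"].round(4).tolist(),d["t"].round(4).tolist())
E
```

```text
pics
{'t': 0.0, 'q': [-1.352, 0.478, 0.022, 1.556, -0.012, 1.109, -0.083], 'joint_vel': [0.002, 0.0, 0.001, -0.001, 0.0, 0.001, -0.002], 'joint_torque': [-0.0, -59.645, 1.607, -28.12, 0.012, 0.01, -0.0], 'eef_pos': [0.216, 0.639, 0.23], 'tool_rot': [-0.0, 0.163, 0.987, -0.001], 'contact_force': [-0.218, 0.984, 0.432], 'torque': [-0.007, 0.009, 0.031], 'grasp_force': 0.0, 'gripper_width': 1.003}
side [[383.36452988121573, 0.0, 320.29271515511965], [0.0, 383.36452988121573, 204.58957374591887], [0.0, 0.0, 1.0]] [[-0.9095, 0.4155, 0.0113], [0.3294, 0.7372, -0.59], [-0.2535, -0.5329, -0.8074]] [0.5188, -0.0942, 1.264]
top [[460.7346275658752, 0.0, 314.778290143861], [0.0, 460.7346275658752, 202.73225118240313], [0.0, 0.0, 1.0]] [[-0.0434, -0.9991, -0.0011], [-0.9767, 0.0427, -0.2105], [0.2104, -0.0081, -0.9776]] [-0.0305, 0.5673, 1.3387]
```

View pics/top0.png

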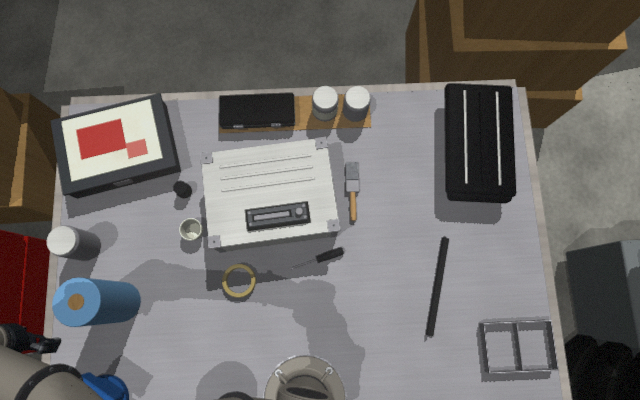

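View pics/side0.png

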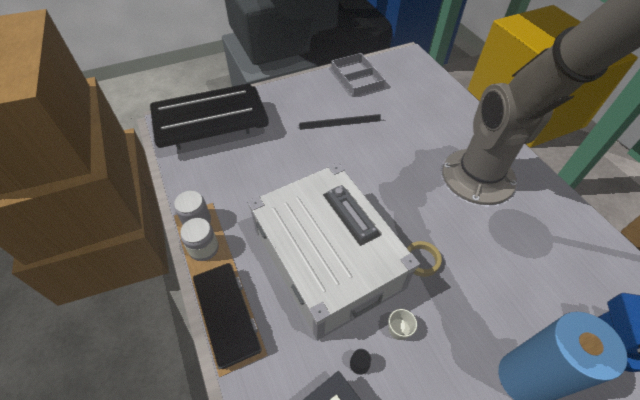

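Top view: the chest is centred near (272,193), the dark escutcheon at (278,216) and the button near (300,211). Side view: the escutcheon is at (352,213), with the button near (339,189). Next I'll segment the escutcheon in both views.

```bash
cat > h.py <<'E'
import numpy as np, cv2
def ray(d,u,v,z):
    K,R,t=d["K"],d["R"],d["t"]; c=-R.T@t; r=R.T@np.linalg.solve(K,[u,v,1.]); return c+r*(z-c[2])/r[2]
def proj(d,X):
    p=d["K"]@(d["R"]@np.asarray(X)+d["t"]); return p[:2]/p[2]
def tri(ds,uvs):
    A=[];b=[]
    for d,(u,v) in zip(ds,uvs):
        r=d["R"].T@np.linalg.solve(d["K"],[u,v,1.]); r/=np.linalg.norm(r); P=np.eye(3)-np.outer(r,r)
        A.append(P); b.append(P@(-d["R"].T@d["t"]))
    return np.linalg.solve(sum(A),sum(b))
E
python3 - <<'E'
from h import *
roi={"top":(235,195,320,238),"side":(315,175,390,248)}
ims=[];C=[];D=[]
for n,(a,b,c,e) in roi.items():
    d=np.load(n+".npz"); D.append(d); im=d["image"][b:e,a:c]; g=im.max(2)
    m=((g<95)*255).astype(np.uint8); m=cv2.morphologyEx(m,cv2.MORPH_CLOSE,np.ones((9,9)))
    cs,_=cv2.findContours(m,0,1); k=max(cs,key=cv2.contourArea)
    r=cv2.minAreaRect(k+np.array([a,b])); box=cv2.boxPoints(r); W=np.array([ray(d,*p,.172) for p in box])
    print(n,np.round(r[0],1),np.round(r[1],1),r[2],"ctr",ray(d,*r[0],.172).round(4))
    print(W.round(4).tolist(),[round(float(np.linalg.norm(W[i]-W[i-1])),3) for i in range(4)])
    C.append(r[0])
    v=cv2.resize(im[:,:,::-1],None,fx=6,fy=6,interpolation=cv2.INTER_CUBIC); cv2.polylines(v,[((box-[a,b]+.5)*6).astype(int)],True,(0,0,255),1)
    ims.append(cv2.copyMakeBorder(v,0,max(0,438-v.shape[0]),0,0,0))
print(tri(D,C))
v=np.hstack(ims); v=cv2.resize(v,(800,int(v.shape[0]*800/v.shape[1]))); cv2.imwrite("pics/crop1.png",v)
E
```

```text
top [277.4 216. ] [21.3 63.5] 82.23483276367188 ctr [0.5083 0.0509 0.172 ]
[[0.53, 0.1419, 0.172], [0.5467, -0.0339, 0.172], [0.4867, -0.0394, 0.172], [0.4704, 0.1346, 0.172]] [0.06, 0.177, 0.06, 0.175]
side [352.2 215. ] [66.3 24.7] 55.784297943115234 ctr [0.5169 0.0696 0.172 ]
[[0.5556, -0.0184, 0.172], [0.4862, -0.0387, 0.172], [0.4809, 0.1512, 0.172], [0.5439, 0.1648, 0.172]] [0.184, 0.072, 0.19, 0.064]
[0.51027053 0.05452475 0.14972273]
```

View pics/crop1.png

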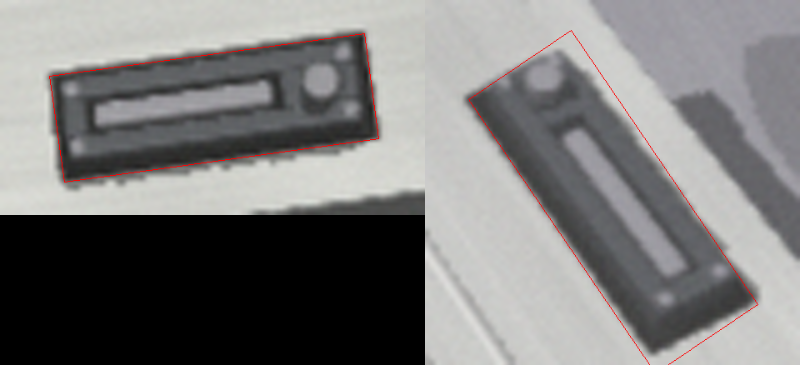

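The crop shows the bright steel bar at crop (183,104) in the top half and (627,203) in the side half. The button is at (320,81) top and (543,78) side. The dark rectangle includes the escutcheon's front wall, so I'll measure the bright bar and button instead.

```bash
python3 - <<'E'
from h import *
roi={"top":(248,205,306,227),"side":(330,183,374,236)}
D=[];B=[];T=[]
for n,(a,b,c,e) in roi.items():
    d=np.load(n+".npz"); D.append(d); im=d["image"][b:e,a:c].astype(int)
    m=((im.max(2)>125)*255).astype(np.uint8); 
    N,L,S,Ce=cv2.connectedComponentsWithStats(m,connectivity=4)
    for i in range(1,N):
        if 15<S[i,4]<400: print(n,i,S[i].tolist(),(Ce[i]+[a,b]).round(1))
    bt={"top":(298.5,210.7),"side":(338.1,190.1)}[n]; bar={"top":(271.3,215.5),"side":(355,215)}[n]
    pick=lambda p:min((i for i in range(1,N) if 15<S[i,4]<400),key=lambda i:np.hypot(*(Ce[i]+[a,b]-p)))
    i,j=pick(bt),pick(bar); B.append(Ce[i]+[a,b]); T.append(Ce[j]+[a,b])
    r=cv2.minAreaRect(np.argwhere(L==j)[:,::-1].astype(np.float32)+[[a,b]] if 0 else (np.argwhere(L==j)[:,::-1]+[a,b]).astype(np.float32)); bx=cv2.boxPoints(r)
    W=np.array([ray(d,*p,.164) for p in bx]); k=max(range(4),key=lambda q:np.linalg.norm(W[q]-W[q-1])); v=W[k]-W[k-1]
    print(n,"btn",ray(d,*B[-1],.184).round(4),"bar",ray(d,*T[-1],.164).round(4),"len",np.linalg.norm(v).round(3),"yaw of y axis-90",(np.degrees(np.arctan2(v[1],v[0]))%180-90).round(1))
b,t=tri(D,B),tri(D,T); print("tri btn",b.round(4),"bar",t.round(4),"dist",np.linalg.norm((b-t)[:2]).round(4),"yaw",np.degrees(np.arctan2(*(b-t)[:2])))
# chest screws/rivets
E
```

```text
top 1 [0, 0, 28, 4, 68] [258. 206.]
top 3 [48, 3, 6, 6, 32] [298.5 210.5]
top 4 [6, 6, 35, 9, 143] [270.9 215.2]
top 8 [43, 20, 15, 2, 23] [299.2 225.7]
top btn [ 0.5189 -0.0085  0.184 ] bar [0.513  0.0696 0.164 ] len 0.096 yaw of y axis-90 5.2
side 2 [13, 18, 24, 29, 177] [354.5 215.2]
side 3 [0, 23, 22, 30, 353] [337.1 225.2]
side btn [0.5167 0.0796 0.184 ] bar [0.5088 0.068  0.164 ] len 0.099 yaw of y axis-90 4.9
tri btn [0.5098 0.0152 0.1142] bar [0.5113 0.0699 0.1685] dist 0.0547 yaw -178.4535134085512
```

```bash
python3 - <<'E'
from h import *
from station import bot
from scipy.spatial.transform import Rotation as Ro
D=[np.load(n+".npz") for n in("top","side")]
for d,b,t in zip(D,[(298.5,210.5),(338.1,190.1)],[(270.9,215.2),(354.5,215.2)]):
    print(ray(d,*b,.184).round(4),ray(d,*t,.171).round(4))
b=tri(D,[(298.5,210.5),(338.1,190.1)]);t=tri(D,[(270.9,215.2),(354.5,215.2)]);print(b.round(4),t.round(4),np.linalg.norm((b-t)[:2]),np.degrees(np.arctan2((b-t)[0],-(b-t)[1])))
w=bot.get_obs()["tool_rot"]; R=Ro.from_quat([w[1],w[2],w[3],w[0]]); print(R.as_matrix().round(3))
E
```

```text
[ 0.5189 -0.0085  0.184 ] [0.5116 0.0689 0.171 ]
[ 0.5188 -0.0075  0.184 ] [0.5114 0.072  0.171 ]
[ 0.5188 -0.0082  0.1833] [0.5112 0.0698 0.1685] 0.07841767234143374 5.530365168101507
[[-0.947  0.321 -0.   ]
 [ 0.321  0.947 -0.002]
 [-0.    -0.002 -1.   ]]
```

```bash
python3 - <<'E'
from h import *
from station import bot
from scipy.spatial.transform import Rotation as Ro
D=[np.load(n+".npz") for n in("top","side")]
print("cyl top",tri(D,[(76,302),(592,343)]).round(3), "base",ray(D[0],125,302,0).round(3))
o=bot.get_obs(); w=o["tool_rot"]; R=Ro.from_quat([w[1],w[2],w[3],w[0]]).as_matrix()
y=np.radians(5.2); Rt=np.c_[[np.sin(y),-np.cos(y),0],[np.cos(y),np.sin(y),0],[0,0,-1]]
print(np.linalg.det(Rt),"turn",(Ro.from_matrix(R.T@Rt).as_rotvec()/np.pi).round(4))
for z in(.45,.25,.2): print(z,(R.T@(np.array([.5188,-.008,z])-o["eef_pos"])/.5).round(4))
print("straight up", (R.T@np.array([0,0,.22])/.5).round(3))
E
```

```text
cyl top [0.296 0.545 0.272] base [0.296 0.532 0.   ]Traceback (most recent call last):
  File "<stdin>", line 8, in <module>
  File "scipy/spatial/transform/_rotation.pyx", line 1143, in scipy.spatial.transform._rotation.Rotation.from_matrix
ValueError: Non-positive determinant (left-handed or null coordinate frame) in rotation matrix 0: [[-4.05476770e-01 -9.14105339e-01  1.31310504e-04]
 [-9.14104034e-01  4.05476427e-01  1.63761258e-03]
 [ 1.55019371e-03 -5.43982397e-04  9.99998650e-01]].
```

```bash
cat >> h.py <<'E'
from scipy.spatial.transform import Rotation as Ro
def rot(o): w=o["tool_rot"]; return Ro.from_quat([w[1],w[2],w[3],w[0]])
def go(o,p,Rt):
    R=rot(o).as_matrix(); return (R.T@(np.array(p)-o["eef_pos"])/.5).round(4), (Ro.from_matrix(R.T@Rt).as_rotvec()/np.pi).round(4)
def down(deg): y=np.radians(deg); return np.c_[[-np.sin(y),np.cos(y),0],[np.cos(y),np.sin(y),0],[0,0,-1]]
E
python3 - <<'E'
from h import *
from station import bot
o=bot.get_obs()
for z in(.42,.2): print(z,go(o,[.5188,-.008,z],down(5.2)))
E
python3 -m crank '0 0 -0.1 0 0 0 0; 0 0 -0.2 0 0 0 0.3; 0 0 -0.3 0 0 0 0.6; 0 0 -0.4 0 0 0 1; 0 0 -0.4 0 0 0 1'
```

```text
0.42 (array([-0.9878, -1.0317, -0.3773]), array([-4.000e-04,  3.000e-04,  3.671e-01]))
0.2 (array([-0.9877, -1.031 ,  0.0627]), array([-4.000e-04,  3.000e-04,  3.671e-01]))
t: 0.6
eef_pos: [0.2174, 0.6414, 0.4398]
tool_rot: [0.001, 0.163, 0.987, 0.007]
contact_force: [-0.2, 1.4, 0.2]
gripper_width: 0.332
grasp_force: 0.0
```

```bash
python3 -m crank '-0.2 -0.2 0 0 0 0.05 1; -0.4 -0.4 0 0 0 0.13 1; -0.6 -0.62 0 0 0 0.2 1; -0.8 -0.82 0 0 0 0.3 1; -0.988 -1 0 0 0 0.367 1; -0.988 -1 0 0 0 0.367 1; -0.988 -1 0 0 0 0.367 1; -0.988 -1 0 0 0 0.367 1; -0.988 -1 0 0 0 0.367 1; -0.988 -1 0 0 0 0.367 1; -0.988 -1 0 0 0 0.367 1; -0.988 -1 0 0 0 0.367 1; -0.988 -1 0 0 0 0.367 1; -0.988 -1 0 0 0 0.367 1; -0.988 -1 0 0 0 0.367 1; -0.988 -1 0 0 0 0.367 1; -0.988 -1 0 0 0 0.367 1; -0.988 -1 0 0 0 0.367 1'; python3 - <<'E'
from h import *
from station import bot
o=bot.get_obs()
print(o["q"],o["contact_force"],o["torque"])
for z in(.2,.19): print(z,go(o,[.5188,-.008,z],down(5.2)))
E
```

```text
t: 2.4
eef_pos: [0.5236, 0.0089, 0.431]
tool_rot: [-0.0, 0.673, 0.74, -0.0]
contact_force: [0.7, 1.3, -1.5]
gripper_width: 0.005
grasp_force: 0.0
[-0.75501223  0.08721338  0.68375699  1.65318874 -0.05613813  1.42152887
  0.02925716] [ 0.69462453  1.33593284 -1.52430545] [ 0.03794034  0.01114186 -0.02897203]
0.2 (array([-0.033 , -0.0126,  0.462 ]), array([-0.0002, -0.0002,  0.001 ]))
0.19 (array([-0.033 , -0.0126,  0.482 ]), array([-0.0002, -0.0002,  0.001 ]))
```

```bash
python3 -m crank '-0.033 -0.0126 0.1 0 0 0 1; -0.033 -0.0126 0.2 0 0 0 1; -0.033 -0.0126 0.3 0 0 0 1; -0.033 -0.0126 0.38 0 0 0 1; -0.033 -0.0126 0.43 0 0 0 1; -0.033 -0.0126 0.46 0 0 0 1; -0.033 -0.0126 0.46 0 0 0 1; -0.033 -0.0126 0.46 0 0 0 1'; python3 - <<'E'
from h import *
from station import bot,eyes
o=bot.get_obs()
print(o["q"].round(2) if hasattr(o["q"],"round") else o["q"],o["contact_force"],o["torque"]); print(go(o,[.5188,-.008,.186],down(5.2)))
ims=[]
for n,c in(("top",(299,211)),("side",(338,190))):
    d=eyes.read_camera(n); x,y=c; v=cv2.resize(d["image"][y-40:y+40,x-50:x+50,::-1],None,fx=4,fy=4,interpolation=cv2.INTER_CUBIC)
    p=(proj(d,o["eef_pos"])-[x-50,y-40]+.5)*4; cv2.circle(v,tuple(p.astype(int)),3,(0,0,255),-1); ims.append(v)
cv2.imwrite("pics/near1.png",np.hstack(ims))
E
```

```text
t: 3.2
eef_pos: [0.5194, -0.0089, 0.2017]
tool_rot: [-0.0, 0.674, 0.739, 0.0]
contact_force: [0.2, -0.9, -0.5]
gripper_width: -0.002
grasp_force: 0.0
[-0.65  0.29  0.66  1.99 -0.22  0.93  0.22] [ 0.24700838 -0.91214763 -0.47447763] [-0.00239472 -0.04199198 -0.03762814]
(array([ 0.002 , -0.0011,  0.0315]), array([ 0.0001, -0.0001,  0.0006]))
```

View pics/near1.png

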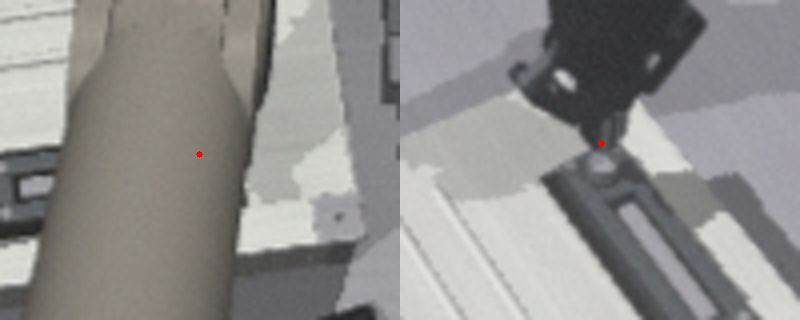

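Side view: the shut fingertips are right over the button, with the TCP mark at (601,143) of the montage. The top view is blocked by the arm. I'll descend in small steps, watching the force and the bar in the side camera.

```bash
cat > watch.py <<'E'
from h import *
from station import bot,eyes
import os
d=eyes.read_camera("side"); o=bot.get_obs()
f=o["contact_force"]; im=d["image"][180:240,330:385].astype(int)
if os.path.exists("ref.npy"): print("imgdiff",np.abs(im-np.load("ref.npy")).mean().round(2), end=" ")
else: np.save("ref.npy",im)
print("z",round(float(o["eef_pos"][2]),4),"F",np.round(f,2),"M",np.round(o["torque"],3))
E
python3 watch.py
python3 -m crank '0.002 -0.001 0.01 0 0 0 1; 0.002 -0.001 0.02 0 0 0 1; 0.002 -0.001 0.03 0 0 0 1; 0.002 -0.001 0.034 0 0 0 1; 0.002 -0.001 0.034 0 0 0 1' && python3 watch.py
python3 -m crank '0 0 0.002 0 0 0 1; 0 0 0.004 0 0 0 1; 0 0 0.004 0 0 0 1' && python3 watch.py
```

```text
z 0.2025 F [ 0.6  -0.66 -0.3 ] M [-0.01   0.044 -0.005]
t: 3.85
eef_pos: [0.5184, -0.0089, 0.1839]
tool_rot: [-0.0, 0.674, 0.738, -0.0]
contact_force: [-0.7, 0.3, -0.3]
gripper_width: -0.0
grasp_force: 0.0
imgdiff 4.9 z 0.1841 F [ 0.05  0.71 -0.5 ] M [ 0.028  0.013 -0.011]
t: 4.2
eef_pos: [0.5189, -0.009, 0.1827]
tool_rot: [0.0, 0.674, 0.738, 0.0]
contact_force: [-2.7, 0.0, 4.1]
gripper_width: -0.001
grasp_force: 2.2
imgdiff 4.98 z 0.1826 F [-1.41 -0.27  4.38] M [-0.061  0.324 -0.033]
```

```bash
for i in 1; do python3 -m crank '0 0 0.002 0 0 0 1; 0 0 0.004 0 0 0 1; 0 0 0.004 0 0 0 1' >/dev/null && python3 watch.py; done
python3 -m crank '0 0 0.002 0 0 0 1; 0 0 0.002 0 0 0 1' >/dev/null && python3 watch.py
```

```text
imgdiff 5.27 z 0.1807 F [-1.64 -0.53  6.16] M [-0.041  0.353  0.01 ]
imgdiff 5.41 z 0.1797 F [-1.57 -0.97  5.32] M [-0.074  0.341 -0.051]
```

```bash
python3 -m crank '0 0 0.002 0 0 0 1; 0 0 0.002 0 0 0 1' >/dev/null && python3 watch.py
python3 -m crank '0 0 0.002 0 0 0 1; 0 0 0.002 0 0 0 1' >/dev/null && python3 watch.py
```

```text
imgdiff 13.66 z 0.1785 F [-1.25 -0.22  3.59] M [-0.065  0.213 -0.003]
imgdiff 13.84 z 0.1774 F [-0.73 -1.24  4.76] M [-0.105  0.223  0.001]
```

The handle popped (image difference jumped from 5 to 14, and the force dropped). I'll lift off and shift over the bar while opening the fingers.

```bash
python3 -m crank '0 0 -0.02 0 0 0 1; 0 0 -0.1 0 0 0 1; 0 0 -0.2 0 0 0 0.8; 0 0 -0.25 0 0 0 0.5; 0 0 -0.25 0 0 0 0.3; 0 0 -0.25 0 0 0 0.3; 0 0 -0.25 0 0 0 0.3' 25; python3 - <<'E'
from h import *
from station import bot,eyes
o=bot.get_obs(); print(go(o,[.5113,.070,.300],down(5.2)),go(o,[.5113,.070,.177],down(5.2)))
d=eyes.read_camera("side"); np.savez("side2.npz",**d); 
v=cv2.resize(d["image"][150:250,300:400,::-1],None,fx=5,fy=5,interpolation=cv2.INTER_CUBIC)
for X in ([.5113,.07,.201],[.5113-.05*.0906,.07+.0498,.201],[.5113+.05*.0906,.07-.0498,.201]):
    p=(proj(d,X)-[300,150]+.5)*5; cv2.circle(v,tuple(p.astype(int)),3,(0,0,255),-1)
cv2.imwrite("pics/pop.png",v)
E
```

```text
t: 6.05
eef_pos: [0.5177, -0.0087, 0.3012]
tool_rot: [-0.001, 0.674, 0.739, -0.001]
contact_force: [0.0, 1.4, -0.9]
gripper_width: 0.699
grasp_force: 0.0
(array([0.158 , 0.0015, 0.0023]), array([-0.0007,  0.    ,  0.0001])) (array([0.158 , 0.0021, 0.2483]), array([-0.0007,  0.    ,  0.0001]))
```

View pics/pop.png

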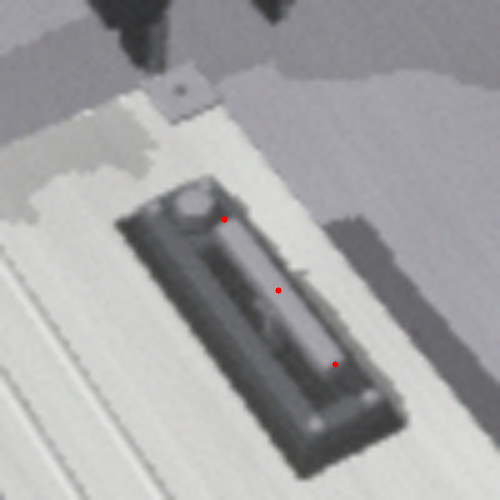

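The bar is raised, running from (225,228) to (335,360) in the crop, within about 1 image pixel of the prediction. Now I'll go over it and down.

```bash
python3 -m crank '0.08 0.001 0 0 0 0 0.4; 0.158 0.001 0 0 0 0 0.4; 0.158 0.001 0.05 0 0 0 0.5; 0.158 0.001 0.1 0 0 0 0.5; 0.158 0.001 0.16 0 0 0 0.5; 0.158 0.001 0.2 0 0 0 0.5; 0.158 0.001 0.23 0 0 0 0.5; 0.158 0.001 0.246 0 0 0 0.5; 0.158 0.001 0.246 0 0 0 0.5; 0.158 0.001 0.246 0 0 0 0.5' 25; python3 - <<'E'
from h import *
from station import bot,eyes
o=bot.get_obs(); print(go(o,[.5113,.070,.178],down(5.2)),o["q"],o["torque"])
d=eyes.read_camera("side")
v=cv2.resize(d["image"][150:250,300:400,::-1],None,fx=5,fy=5,interpolation=cv2.INTER_CUBIC)
cv2.imwrite("pics/grip.png",v)
E
```

```text
t: 7.1
eef_pos: [0.5121, 0.0697, 0.1794]
tool_rot: [0.0, 0.674, 0.738, -0.0]
contact_force: [-0.4, -0.9, -0.7]
gripper_width: 0.501
grasp_force: 0.0
(array([ 0.0007, -0.0016,  0.0029]), array([-0.    ,  0.0001,  0.    ])) [-0.76013232  0.31572814  0.61405341  2.01483016 -0.2340214   0.87956579
  0.07192054] [ 0.01610739  0.00127793 -0.03283782]
```

View pics/grip.png

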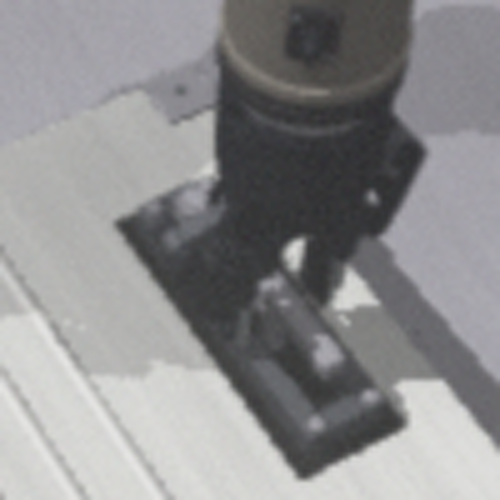

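The fingers straddle the bar, which is visible between them from (260,290) to (330,350) in the crop. Closing gently.

```bash
python3 -m crank '0 0 0 0 0 0 0.7; 0 0 0 0 0 0 0.9; 0 0 0 0 0 0 1; 0 0 0 0 0 0 1; 0 0 0 0 0 0 1; 0 0 0 0 0 0 1; 0 0 0 0 0 0 1' 25; python3 -c "
from h import *
from station import bot
o=bot.get_obs();print(o['contact_force'],o['torque'])"
```

```text
t: 7.85
eef_pos: [0.5107, 0.0698, 0.1794]
tool_rot: [-0.001, 0.674, 0.739, -0.001]
contact_force: [-5.8, 0.1, 4.0]
gripper_width: 0.159
grasp_force: 29.1
[-5.82615766  0.14294612  3.95571984] [-0.03041778  0.97538251  0.03264626]
```

```bash
cat > w2.py <<'E'
from h import *
from station import bot
o=bot.get_obs(); y=np.degrees(np.arctan2(rot(o).as_matrix()[1,1],rot(o).as_matrix()[0,1]))
print("yaw",y.round(1),"turned",(5.2-y).round(1),"F",np.round(o["contact_force"],1),"M",np.round(o["torque"],3),"p",np.round(o["eef_pos"],4),"q7",np.round(o["q"][6],2),"w",round(o["gripper_width"],2))
E
python3 -m crank '0 -0.0028 0 0 0 0 1; 0 -0.0028 0 0 0 0 1; 0 -0.0028 0 0 0 0 1' 60 && python3 w2.py
python3 -m crank '0 0 0 0 0 0.01 1; 0 0 0 0 0 0.025 1; 0 0 0 0 0 0.04 1; 0 0 0 0 0 0.055 1; 0 0 0 0 0 0.055 1' >/dev/null && python3 w2.py
```

```text
t: 8.15
eef_pos: [0.5107, 0.0698, 0.1796]
tool_rot: [-0.0, 0.674, 0.739, 0.0]
contact_force: [-2.4, -0.4, 3.9]
gripper_width: 0.144
grasp_force: 63.5
yaw 5.2 turned -0.0 F [-2.4 -0.4  3.9] M [0.045 0.408 0.061] p [0.5107 0.0698 0.1796] q7 0.07 w 0.14
yaw -4.8 turned 10.0 F [-3.   0.2  4.5] M [-0.086  0.427 -0.014] p [0.5108 0.0698 0.1794] q7 -0.08 w 0.15
```

```bash
python3 -m crank '0 0 -0.001 0 0 0.015 1; 0 0 -0.001 0 0 0.03 1; 0 0 -0.001 0 0 0.045 1; 0 0 -0.001 0 0 0.06 1; 0 0 -0.001 0 0 0.075 1' >/dev/null && python3 w2.py
python3 -m crank '0 0 0 0 0 0.015 1; 0 0 0 0 0 0.03 1; 0 0 0 0 0 0.045 1; 0 0 0 0 0 0.06 1; 0 0 0 0 0 0.075 1; 0 0 0 0 0 0.09 1;  0 0 0 0 0 0.1 1' >/dev/null && python3 w2.py
python3 - <<'E'
from h import *
from station import eyes
d=eyes.read_camera("side")
v=cv2.resize(d["image"][150:250,300:400,::-1],None,fx=5,fy=5,interpolation=cv2.INTER_CUBIC)
cv2.imwrite("pics/turn.png",v)
E
```

```text
yaw -18.2 turned 23.4 F [-1.9  0.5  4.1] M [-0.004  0.288  0.171] p [0.5109 0.0698 0.1799] q7 -0.29 w 0.14
yaw -36.2 turned 41.4 F [-1.3 -0.7  3.5] M [-0.207  0.137  0.203] p [0.5111 0.0696 0.18  ] q7 -0.57 w 0.15
```

View pics/turn.png

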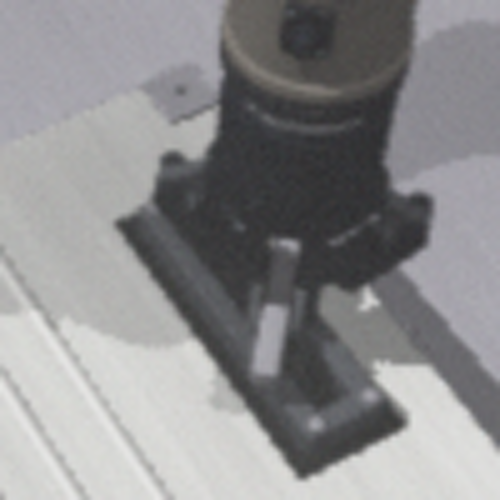

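The bar has turned with the gripper (bar end near (268,350) in the crop, about 40° clockwise) and the moment is about +0.15–0.2 while turning. From here I go in small steps.

```bash
for i in 1; do python3 -m crank '0 0 0 0 0 0.01 1; 0 0 0 0 0 0.02 1; 0 0 0 0 0 0.03 1; 0 0 0 0 0 0.04 1' >/dev/null && python3 w2.py; done
python3 -m crank '0 0 0 0 0 0.005 1; 0 0 0 0 0 0.011 1' >/dev/null && python3 w2.py
python3 -m crank '0 0 0 0 0 0.005 1; 0 0 0 0 0 0.011 1' >/dev/null && python3 w2.py
```

```text
yaw -43.5 turned 48.7 F [ 0.1 -0.5  4.2] M [-0.227 -0.212  0.14 ] p [0.5111 0.0696 0.18  ] q7 -0.67 w 0.15
yaw -45.4 turned 50.6 F [ 1.9 -0.4  3.7] M [-0.308 -0.387  0.157] p [0.511  0.0696 0.18  ] q7 -0.7 w 0.14
yaw -47.4 turned 52.6 F [ 2.3 -1.2  3.8] M [-0.395 -0.57   0.132] p [0.511  0.0696 0.18  ] q7 -0.73 w 0.15
```

```bash
python3 -m crank '0 0 0 0 0 0.005 1; 0 0 0 0 0 0.011 1' >/dev/null && python3 w2.py
python3 -m crank '0 0 0 0 0 0.005 1; 0 0 0 0 0 0.008 1' >/dev/null && python3 w2.py
```

```text
yaw -49.4 turned 54.6 F [ 3.7 -1.9  3.6] M [-0.43  -0.707  0.144] p [0.511  0.0696 0.18  ] q7 -0.76 w 0.15
yaw -50.8 turned 56.0 F [ 4.2 -2.1  3.9] M [-0.56  -0.849  0.167] p [0.511  0.0696 0.1799] q7 -0.78 w 0.15
```

```bash
python3 -m crank '0 0 0 0 0 0.005 1; 0 0 0 0 0 0.008 1' >/dev/null && python3 w2.py
```

```text
yaw -52.3 turned 57.5 F [ 4.2 -1.6  3. ] M [-0.536 -1.036  0.105] p [0.511  0.0696 0.1799] q7 -0.8 w 0.15
```

```bash
python3 -m crank '0.001 0.002 0 0 0 0.005 1; 0.001 0.002 0 0 0 0.01 1' >/dev/null && python3 w2.py
```

```text
yaw -54.1 turned 59.3 F [ 1.6 -1.9  3.2] M [-0.217 -0.45   0.161] p [0.511  0.0695 0.1795] q7 -0.83 w 0.15
```

```bash
python3 -m crank '0 0 0 0 0 0.005 1; 0 0 0 0 0 0.01 1' >/dev/null && python3 w2.py
```

```text
yaw -55.9 turned 61.1 F [0.2 0.1 4. ] M [-0.154 -0.325  0.112] p [0.5111 0.0695 0.1796] q7 -0.85 w 0.15
```

```bash
python3 -m crank '0 0 0 0 0 0.005 1; 0 0 0 0 0 0.01 1' >/dev/null && python3 w2.py
```

```text
yaw -57.7 turned 62.9 F [ 0.6 -0.1  3.9] M [-0.056 -0.219  0.123] p [0.5112 0.0694 0.1796] q7 -0.88 w 0.15
```

```bash
echo 'import sys; sys.exit(1 if o["torque"][2]>0.24 else 0)' >> w2.py
python3 -m crank '0 0 0 0 0 0.005 1; 0 0 0 0 0 0.008 1' >/dev/null && python3 w2.py && python3 -m crank '0 0 0 0 0 0.005 1; 0 0 0 0 0 0.008 1' >/dev/null && python3 w2.py && python3 -m crank '0 0 0 0 0 0.005 1; 0 0 0 0 0 0.008 1' >/dev/null && python3 w2.py && python3 -m crank '0 0 0 0 0 0.005 1; 0 0 0 0 0 0.008 1' >/dev/null && python3 w2.py && python3 -m crank '0 0 0 0 0 0.005 1; 0 0 0 0 0 0.008 1' >/dev/null && python3 w2.py
```

```text
yaw -59.1 turned 64.3 F [-0.   0.4  3.3] M [0.038 0.039 0.183] p [0.5112 0.0694 0.1796] q7 -0.9 w 0.15
yaw -60.5 turned 65.7 F [-1.4  0.9  4.5] M [0.086 0.181 0.219] p [0.5112 0.0694 0.1796] q7 -0.92 w 0.15
yaw -62.0 turned 67.2 F [-0.6  1.1  4.2] M [0.137 0.311 0.108] p [0.5112 0.0693 0.1796] q7 -0.94 w 0.15
yaw -63.4 turned 68.6 F [-1.4  1.2  4. ] M [0.149 0.418 0.15 ] p [0.5112 0.0693 0.1797] q7 -0.96 w 0.15
yaw -64.9 turned 70.1 F [-2.7  0.6  3.7] M [0.231 0.534 0.154] p [0.5113 0.0693 0.1796] q7 -0.98 w 0.14
```

```bash

python3 -m crank '-0.001 -0.001 0 0 0 0.005 1; -0.001 -0.001 0 0 0 0.008 1' >/dev/null && python3 w2.py && python3 -m crank '0 0 0 0 0 0.005 1; 0 0 0 0 0 0.008 1' >/dev/null && python3 w2.py && python3 -m crank '0 0 0 0 0 0.005 1; 0 0 0 0 0 0.008 1' >/dev/null && python3 w2.py && python3 -m crank '0 0 0 0 0 0.005 1; 0 0 0 0 0 0.008 1' >/dev/null && python3 w2.py && python3 -m crank '0 0 0 0 0 0.005 1; 0 0 0 0 0 0.008 1' >/dev/null && python3 w2.py
```

```text
yaw -66.3 turned 71.5 F [-1.   0.5  4.2] M [0.083 0.196 0.165] p [0.5112 0.0693 0.1799] q7 -1.0 w 0.15
yaw -67.8 turned 73.0 F [-0.7 -0.3  3.7] M [-0.001  0.019  0.119] p [0.5112 0.0693 0.1799] q7 -1.03 w 0.15
yaw -69.2 turned 74.4 F [ 0.3 -0.6  4.2] M [-0.101 -0.022  0.175] p [0.5112 0.0693 0.1799] q7 -1.05 w 0.15
yaw -70.6 turned 75.8 F [ 0.4 -0.4  3.5] M [-0.198 -0.156  0.142] p [0.5112 0.0693 0.1799] q7 -1.07 w 0.15
yaw -72.1 turned 77.3 F [ 0.9 -0.7  4. ] M [-0.269 -0.207  0.172] p [0.5112 0.0693 0.1799] q7 -1.09 w 0.15
```

```bash

python3 -m crank '0 0 0 0 0 0.005 1; 0 0 0 0 0 0.008 1' >/dev/null && python3 w2.py && python3 -m crank '0 0 0 0 0 0.005 1; 0 0 0 0 0 0.008 1' >/dev/null && python3 w2.py && python3 -m crank '0 0 0 0 0 0.005 1; 0 0 0 0 0 0.008 1' >/dev/null && python3 w2.py && python3 -m crank '0 0 0 0 0 0.005 1; 0 0 0 0 0 0.008 1' >/dev/null && python3 w2.py && python3 -m crank '0 0 0 0 0 0.005 1; 0 0 0 0 0 0.008 1' >/dev/null && python3 w2.py
```

```text
yaw -73.5 turned 78.7 F [ 1.4 -0.5  4. ] M [-0.31  -0.33   0.179] p [0.5112 0.0693 0.1799] q7 -1.11 w 0.15
yaw -75.0 turned 80.2 F [ 2.4 -2.3  4.1] M [-0.384 -0.407  0.183] p [0.5112 0.0693 0.1799] q7 -1.13 w 0.15
yaw -76.4 turned 81.6 F [ 2.  -1.5  3.8] M [-0.488 -0.525  0.201] p [0.5111 0.0693 0.1799] q7 -1.15 w 0.15
yaw -77.8 turned 83.0 F [ 2.8 -2.6  4.5] M [-0.597 -0.6    0.156] p [0.5111 0.0693 0.1799] q7 -1.17 w 0.15
yaw -79.3 turned 84.5 F [ 2.7 -2.4  4.1] M [-0.638 -0.657  0.191] p [0.5111 0.0693 0.1799] q7 -1.19 w 0.15
```

```bash

python3 -m crank '0.001 0.0015 0 0 0 0.005 1; 0.001 0.0015 0 0 0 0.008 1' >/dev/null && python3 w2.py && python3 -m crank '0 0 0 0 0 0.005 1; 0 0 0 0 0 0.008 1' >/dev/null && python3 w2.py && python3 -m crank '0 0 0 0 0 0.005 1; 0 0 0 0 0 0.008 1' >/dev/null && python3 w2.py && python3 -m crank '0 0 0 0 0 0.005 1; 0 0 0 0 0 0.008 1' >/dev/null && python3 w2.py
```

```text
yaw -80.7 turned 85.9 F [ 0.9 -0.2  3.1] M [-0.22  -0.338  0.156] p [0.5112 0.0692 0.1796] q7 -1.21 w 0.15
yaw -82.1 turned 87.3 F [-0.2  0.9  4.7] M [-0.088 -0.158  0.056] p [0.5112 0.0692 0.1796] q7 -1.23 w 0.15
yaw -83.6 turned 88.8 F [1.  0.7 3.4] M [ 0.017 -0.032  0.289] p [0.5112 0.0691 0.1797] q7 -1.25 w 0.15
```

```bash
for i in 1; do python3 -m crank '0 0 0 0 0 0 1' >/dev/null; python3 w2.py; python3 -m crank '0 0 0 0 0 0 1' >/dev/null;  python3 w2.py;  python3 -m crank '0 0 0 0 0 0 1' >/dev/null;  python3 w2.py; done
```

```text
yaw -83.5 turned 88.7 F [0.5 0.6 3.5] M [0.141 0.032 0.193] p [0.5112 0.0691 0.1797] q7 -1.25 w 0.15
yaw -83.5 turned 88.7 F [0.2 0.6 4.1] M [0.22  0.104 0.135] p [0.5113 0.0691 0.1797] q7 -1.25 w 0.15
yaw -83.5 turned 88.7 F [0.6 1.8 3.7] M [0.241 0.115 0.204] p [0.5113 0.0691 0.1797] q7 -1.25 w 0.15
```

```bash

python3 -m crank '0 0 0 0 0 0.006 1' >/dev/null; python3 w2.py; python3 -m crank '0 0 0 0 0 0 1' >/dev/null; python3 w2.py;  python3 -m crank '0 0 0 0 0 0 1' >/dev/null; python3 w2.py
```

```text
yaw -84.6 turned 89.8 F [-0.8  1.8  4.7] M [0.267 0.159 0.254] p [0.5113 0.0691 0.1797] q7 -1.26 w 0.15
yaw -84.6 turned 89.8 F [-1.3  1.4  4.2] M [0.327 0.228 0.246] p [0.5113 0.0691 0.1797] q7 -1.26 w 0.15
yaw -84.6 turned 89.8 F [-1.   1.7  4.2] M [0.425 0.25  0.241] p [0.5113 0.0691 0.1797] q7 -1.26 w 0.15
```

```bash

python3 -m crank '0 0 0 0 0 0.006 1' >/dev/null; python3 w2.py; python3 -m crank '0 0 0 0 0 0 1' >/dev/null; python3 w2.py;  python3 -m crank '0 0 0 0 0 0 1' >/dev/null; python3 w2.py
```

```text
yaw -85.7 turned 90.9 F [-2.   1.9  4.1] M [0.401 0.326 0.464] p [0.5113 0.069  0.1797] q7 -1.28 w 0.15
yaw -85.7 turned 90.9 F [-1.5  2.   4.3] M [0.424 0.411 0.307] p [0.5113 0.069  0.1797] q7 -1.28 w 0.15
yaw -85.7 turned 90.9 F [-1.6  3.4  3.8] M [0.439 0.43  0.33 ] p [0.5113 0.069  0.1797] q7 -1.28 w 0.15
```

The moment rises 0.20, 0.25, 0.35 N m over 2°, so this is the stop. I'll back off 1.5°, then work out the lift arc.

```bash

python3 -m crank '0 0 0 0 0 -0.004 1; 0 0 0 0 0 -0.008 1; 0 0 0 0 0 -0.008 1; 0 0 0 0 0 -0.008 1' 40 >/dev/null; python3 w2.py; python3 - <<'E'
from h import *
from station import bot
print(np.round(bot.get_obs()["q"],2))
for r in(1,.7):
  for a in (0,1,2,4,8,12,16,20,24,28,32,36,40,44):
    A=np.radians(a);b=r*A;s,c=np.sin(A),np.cos(A)
    dx=-.21*c+.069*s+.21-.019*np.sin(b); dz=.21*s+.069*c-.069-.019*(np.cos(b)-1)
    print(r,a,"x %.4f z %.4f ry %.4f"%(dx/.5,-dz/.5,-r*a/180))
E
```

```text
yaw -84.2 turned 89.4 F [-1.7  3.6  4.1] M [0.756 0.542 0.106] p [0.5113 0.069  0.1797] q7 -1.26 w 0.15
[-1.04  0.43  1.01  2.03 -0.46  0.93 -1.26]
1 0 x 0.0000 z -0.0000 ry 0.0000
1 1 x 0.0018 z -0.0073 ry -0.0056
1 2 x 0.0037 z -0.0146 ry -0.0111
1 4 x 0.0080 z -0.0291 ry -0.0222
1 8 x 0.0180 z -0.0575 ry -0.0444
1 12 x 0.0300 z -0.0851 ry -0.0667
1 16 x 0.0438 z -0.1119 ry -0.0889
1 20 x 0.0595 z -0.1376 ry -0.1111
1 24 x 0.0770 z -0.1622 ry -0.1333
1 28 x 0.0961 z -0.1855 ry -0.1556
1 32 x 0.1168 z -0.2074 ry -0.1778
1 36 x 0.1390 z -0.2278 ry -0.2000
1 40 x 0.1625 z -0.2466 ry -0.2222
1 44 x 0.1873 z -0.2637 ry -0.2444
0.7 0 x 0.0000 z -0.0000 ry -0.0000
0.7 1 x 0.0020 z -0.0073 ry -0.0039
0.7 2 x 0.0041 z -0.0146 ry -0.0078
0.7 4 x 0.0088 z -0.0290 ry -0.0156
0.7 8 x 0.0196 z -0.0573 ry -0.0311
0.7 12 x 0.0323 z -0.0847 ry -0.0467
0.7 16 x 0.0469 z -0.1111 ry -0.0622
0.7 20 x 0.0633 z -0.1365 ry -0.0778
0.7 24 x 0.0815 z -0.1605 ry -0.0933
0.7 28 x 0.1012 z -0.1832 ry -0.1089
0.7 32 x 0.1225 z -0.2045 ry -0.1244
0.7 36 x 0.1451 z -0.2241 ry -0.1400
0.7 40 x 0.1691 z -0.2421 ry -0.1556
0.7 44 x 0.1943 z -0.2584 ry -0.1711
```

```bash
python3 -m crank '0.0009 0 -0.0037 0 -0.0028 0 1; 0.0018 0 -0.0073 0 -0.0056 0 1; 0.0028 0 -0.011 0 -0.0084 0 1; 0.0037 0 -0.0146 0 -0.0111 0 1; 0.0037 0 -0.0146 0 -0.0111 0 1' 40 >/dev/null; python3 w2.py;python3 -c "
from station import bot
print(bot.get_obs()['q'])"
```

```text
yaw -84.2 turned 89.4 F [-3.7  4.  -1.3] M [0.876 0.592 0.031] p [0.513  0.0691 0.187 ] q7 -1.26 w 0.15
[-1.0238358   0.44448697  1.00771749  1.99322737 -0.44884204  0.9876529
 -1.25997998]
```

```bash
python3 -m crank '0.0018 -0.001 -0.0073 0 -0.0056 0 1; 0.0037 -0.002 -0.0146 0 -0.0111 0 1; 0.008 -0.002 -0.0291 0 -0.0222 0 1; 0.013 -0.002 -0.0434 0 -0.0333 0 1; 0.018 -0.002 -0.0575 0 -0.0444 0 1; 0.024 -0.002 -0.0714 0 -0.0556 0 1; 0.03 -0.002 -0.0851 0 -0.0667 0 1; 0.03 -0.002 -0.0851 0 -0.0667 0 1' 40 >/dev/null; python3 w2.py;python3 -c "
from station import bot
print(bot.get_obs()['q'])"
```

```text
yaw -84.3 turned 89.5 F [-6.   2.1  3.1] M [ 0.304  1.1   -0.046] p [0.53   0.0708 0.23  ] q7 -1.27 w 0.15
[-0.90716427  0.55441264  0.97166207  1.76262866 -0.42568603  1.33439883
 -1.26530257]
```

```bash
python3 -m crank '0.002 0 -0.0145 0 -0.0056 0 1; 0.0073 0 -0.029 0 -0.0111 0 1; 0.0126 0 -0.043 0 -0.0167 0 1; 0.0186 0 -0.057 0 -0.0222 0 1; 0.025 0 -0.0708 0 -0.0278 0 1; 0.0319 0 -0.0845 0 -0.0333 0 1; 0.0393 0 -0.0977 0 -0.0389 0 1; 0.047 0 -0.1108 0 -0.0444 0 1; 0.047 0 -0.1108 0 -0.0444 0 1' 30 >/dev/null; python3 w2.py;python3 -c "
from h import *
from station import bot,eyes
print(bot.get_obs()['q'])
d=eyes.read_camera('side'); cv2.imwrite('pics/lift.png',d['image'][:,:,::-1])"
```

```text
yaw -84.3 turned 89.5 F [-2.7  0.4  0.6] M [0.11  0.461 0.037] p [0.5662 0.0744 0.2773] q7 -1.27 w 0.14
[-0.79366244  0.6537628   0.9367586   1.52310263 -0.42317676  1.60877571
 -1.26676008]
```

View pics/lift.png

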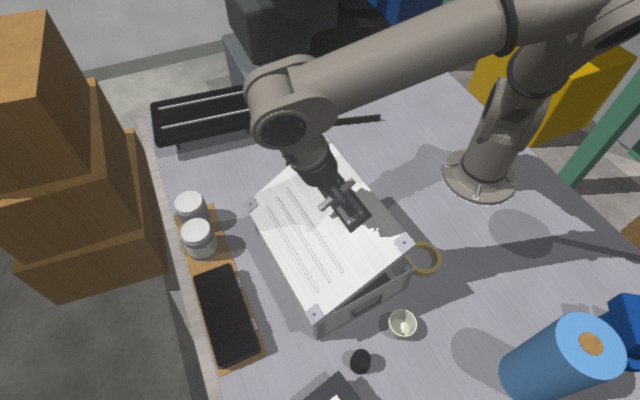

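The picture shows the lid front raised to about 30°, with the front gap visible near (370,290). The bar is still gripped at (340,195). Next I compute the rest of the arc.

```bash
python3 - <<'E'
import numpy as np
P=lambda a:np.array([-.21*np.cos(a)+.069*np.sin(a),.21*np.sin(a)+.069*np.cos(a)])
T=lambda a,b:P(a)-.019*np.array([np.sin(b),np.cos(b)])
r=np.radians;b0=r(22);X=np.array([np.cos(b0),-np.sin(b0)]);Z=-np.array([np.sin(b0),np.cos(b0)])
for k in range(2,15,2):
    d=T(r(30+k),r(22+k/2))-T(r(30),b0); print(30+k,"x %.4f z %.4f ry %.4f"%(d@X/.5,d@Z/.5,-k/2/180), (d).round(4))
from h import *; from station import bot
o=bot.get_obs(); M=rot(o).as_matrix(); print(M.round(3))
E
```

```text
32 x 0.0064 z -0.0137 ry -0.0056 [0.0055 0.0052]
34 x 0.0133 z -0.0272 ry -0.0111 [0.0112 0.0101]
36 x 0.0206 z -0.0405 ry -0.0167 [0.0171 0.0149]
38 x 0.0284 z -0.0534 ry -0.0222 [0.0232 0.0194]
40 x 0.0366 z -0.0661 ry -0.0278 [0.0293 0.0238]
42 x 0.0453 z -0.0784 ry -0.0333 [0.0357 0.0279]
44 x 0.0544 z -0.0905 ry -0.0389 [0.0421 0.0318]
[[ 0.923  0.1   -0.372]
 [ 0.092 -0.995 -0.039]
 [-0.374  0.001 -0.927]]
```

```bash
python3 -m crank '0.0064 0 -0.0137 0 -0.0056 0 1; 0.0133 0 -0.0272 0 -0.0111 0 1; 0.0206 0 -0.0405 0 -0.0167 0 1; 0.0284 0 -0.0534 0 -0.0222 0 1; 0.0366 0 -0.0661 0 -0.0278 0 1; 0.0453 0 -0.0784 0 -0.0333 0 1; 0.0544 0 -0.0905 0 -0.0389 0 1; 0.0544 0 -0.0905 0 -0.0389 0 1; 0.0544 0 -0.0905 0 -0.0389 0 1' 30 ; python3 w2.py;python3 -c "
from h import *
from station import bot,eyes
print(bot.get_obs()['q'])
d=eyes.read_camera('side'); np.savez('side3.npz',**d); cv2.imwrite('pics/lift2.png',d['image'][100:350,200:520,::-1])"
```

```text
t: 19.95
eef_pos: [0.6081, 0.0785, 0.309]
tool_rot: [0.013, 0.967, 0.048, -0.249]
contact_force: [1.3, -3.1, -2.7]
gripper_width: 0.148
grasp_force: 61.2
yaw -84.3 turned 89.5 F [ 1.3 -3.1 -2.7] M [-0.5   -0.419  0.437] p [0.6081 0.0785 0.309 ] q7 -1.27 w 0.15
[-0.67271533  0.76749434  0.89282256  1.27733813 -0.43879451  1.84281775
 -1.27261627]
```

View pics/lift2.png

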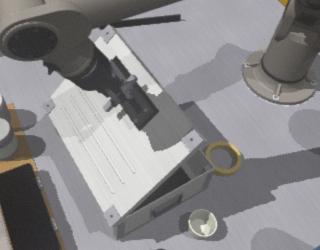

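Lid is clearly open, with the front gap visible at crop (170,190). I'll release and back off along the tool axis.

```bash
python3 -m crank '0 0 0 0 0 0 0.8; 0 0 0 0 0 0 0.5; 0 0 0 0 0 0 0.5; 0 0 0 0 0 0 0.5' 20; python3 w2.py; python3 -m crank '0 0 -0.03 0 0 0 0.5; 0 0 -0.08 0 0 0 0.5; 0 0 -0.14 0 0 0 0.5; 0 0 -0.2 0 0 0 0.5; 0 0 -0.24 0 0 0 0.5; 0 0 -0.24 0 0 0 0.5'; python3 w2.py;python3 -c "
from h import *
from station import bot,eyes
print(bot.get_obs()['q'])
d=eyes.read_camera('side'); np.savez('side3.npz',**d); t=eyes.read_camera('top'); 
c=Ro.from_euler('z',5.2,degrees=True)
for n,e in(('side',d),('top',t)):
  for a in (36,40,44,48):
    L=Ro.from_euler('y',a,degrees=True).apply([[-.27,.18,.022],[-.27,-.18,.022]])+[.135,0,.13]
    O=np.array([.5113,.0695,0])-c.apply([-.075,0,0]); W=c.apply(L)+O
    print(n,a,[proj(e,w).round(1).tolist() for w in W])
v=np.hstack([d['image'][100:350,200:520],t['image'][80:330,150:470]])[:,:,::-1]
cv2.imwrite('pics/open.png',v)"
```

```text
t: 20.4
eef_pos: [0.6078, 0.0799, 0.3092]
tool_rot: [0.012, 0.967, 0.049, -0.25]
contact_force: [-0.2, -0.5, 0.5]
gripper_width: 0.499
grasp_force: 0.0
yaw -84.2 turned 89.4 F [-0.2 -0.5  0.5] M [ 0.064 -0.54   0.037] p [0.6078 0.0799 0.3092] q7 -1.27 w 0.5
t: 21.0
eef_pos: [0.6573, 0.0843, 0.4535]
tool_rot: [-0.001, 0.988, 0.039, -0.152]
contact_force: [0.1, -3.7, 3.8]
gripper_width: 0.5
grasp_force: 0.0
yaw -85.6 turned 90.8 F [ 0.1 -3.7  3.8] M [-0.256 -0.3    0.062] p [0.6573 0.0843 0.4535] q7 -1.52 w 0.5
[-0.45797128  0.5880909   0.5184888   1.00426685 -0.27721286  1.91610159
 -1.51707151]
side 36 [[407.1, 241.7], [317.4, 131.0]]
side 40 [[403.2, 240.8], [312.8, 128.5]]
side 44 [[398.7, 240.3], [307.7, 126.4]]
side 48 [[393.5, 240.3], [302.1, 124.6]]
top 36 [[193.1, 213.1], [336.9, 194.1]]
top 40 [[191.3, 206.9], [336.4, 187.8]]
top 44 [[189.4, 200.4], [335.8, 181.2]]
top 48 [[187.6, 193.4], [335.2, 174.1]]
```

View pics/open.png

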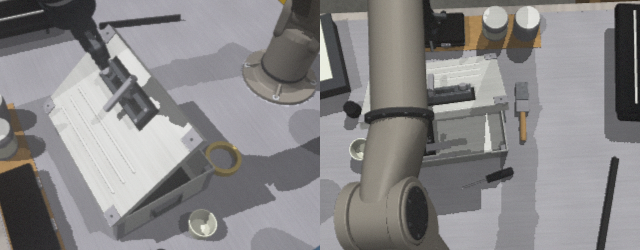

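The lid's front-left corner is at side pixel (400,240) and its front-right at top pixel (338,183). Both match about 43° open, and the handle is standing out and the bystanders look undisturbed. The wrist joint is near its limit, so I'll untilt and check that nothing is being touched.

```bash
python3 -m crank '0 0 -0.02 0 0.03 0 0.5; 0 0 -0.04 0 0.06 0 0.5; 0 0 -0.06 0 0.08 0 0.5; 0 0 -0.06 0 0.08 0 0.5; 0 0 -0.06 0 0.08 0 0.5; 0 0 -0.06 0 0.08 0 0.5; 0 0 -0.06 0 0.08 0 0.5; 0 0 -0.06 0 0.08 0 0.5; 0 0 -0.06 0 0.08 0 0.5; 0 0 -0.06 0 0.08 0 0.5'; python3 w2.py; python3 - <<'E'
from h import *
from station import bot,eyes
o=bot.get_obs(); print(o["q"].round(3),np.abs(o["joint_vel"]).max())
t=eyes.read_camera("top")["image"].astype(int); s=eyes.read_camera("side")["image"].astype(int)
t0=np.load("top.npz")["image"].astype(int); s0=np.load("side.npz")["image"].astype(int); s3=np.load("side3.npz")["image"].astype(int)
for n,b in dict(tape=(220,262,258,302),cup=(178,217,203,242),jar=(172,180,193,199),driver=(293,245,347,268),brush=(343,160,362,222),strip=(422,235,452,345)).items():
    a,c,e,f=b; print(n,np.abs(t-t0)[c:f,a:e].mean().round(1),end="; ")
print("side cup",np.abs(s-s0)[305:340,388:420].mean().round(1),"jar",np.abs(s-s0)[348:376,348:373].mean().round(1),"lid corner since release",np.abs(s-s3)[225:260,380:420].mean().round(1))
E
```

```text
t: 22.1
eef_pos: [0.6648, 0.0889, 0.4658]
tool_rot: [-0.006, 0.998, 0.041, -0.042]
contact_force: [0.2, -0.1, -0.2]
gripper_width: 0.5
grasp_force: 0.0
yaw -85.3 turned 90.5 F [ 0.2 -0.1 -0.2] M [ 0.    -0.1   -0.013] p [0.6648 0.0889 0.4658] q7 -1.54 w 0.5
[-0.526  0.45   0.523  1.153 -0.233  1.676 -1.541] 0.005883939079369022
tape 37.8; cup 15.8; jar 7.5; driver 6.0; brush 12.9; strip 7.5; side cup 16.6 jar 7.3 lid corner since release 2.6
```

```bash
python3 -c "
from station import ticket
print(ticket.hand_in())"
```

```text
the job is handed in; nothing more can be done
None
```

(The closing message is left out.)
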